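# Index the stake turret and set its brake

### The job

Bring the ball-headed stake to the hammering place: pushing gently with a fingertip against the turret's arms, turn the turret until the ball stake's arm stands squarely over the support post, and let it come to rest there. Then push the brake lever round with a fingertip, fully home, so that its rubber shoe meets the turret's disc and the ball is still over the post. Grip and lift nothing, and leave the hammer, the tin and the piece of tube where they are.

Things in the scene. Friction and masses are not known exactly. Their poses are not given: they have to be found in the camera images.
- stand: Fixed steel stand of the stake turret, a base plate 130 x 410 mm, 18 mm thick, bolted to the bench. Origin on the bench under the turret's vertical axis; its z points up, its +y runs along the plate from the axis to the support post, and the brake lever lies on the -y side.
- turret_axis (a point): Point on the turret's vertical axis, level with the top of its four arms (95 mm above the bench). The hub is a 68 mm cylinder, its cap reaching 107 mm. Below the arms is a disc of 220 mm diameter, top 38 mm above the bench: a fingertip goes down between two arms, about 85 mm from the axis, and pushes an arm's side.
- turret (a joint): Angle of the turret in rad, growing counter-clockwise seen from above; 0 (or any whole turn) when the ball stake is exactly over the post. It turns both ways without a stop in reach. Friction holds it where it is left: about 0.3 N m, that is 3 to 4 N at 85 mm from the axis.
- ball_arm (a point): Point on the ball stake's arm, on its top face under the ball's centre, 140 mm from the axis; it turns with the turret. The ball is 38 mm across, on a short neck, top 132 mm above the bench. All four arms are level flat bars at right angles, 22 mm wide, between 75 and 95 mm above the bench, reaching 158 mm from the axis.
- post_top (a point): Centre of the top of the fixed support post, an upright steel cylinder of 36 mm diameter, its top 73 mm above the bench (2 mm under the arms), 140 mm from the turret's axis.
- brake_lever (a joint): Angle of the brake lever in rad: 0 fully open, growing as the lever swings clockwise seen from above, to its stop at 1.571, fully home. It stays where it is left; friction about 0.15 N m.
- brake_pivot (a point): Point on the brake lever's vertical pivot, 56 mm above the bench, 180 mm from the turret's axis on the side away from the post; the lever's boss there has a radius of 18 mm.
- brake_pin (a point): Top centre of the upright round pin at the brake lever's free end: 18 mm diameter, 36 to 68 mm above the bench, 100 mm from the pivot. From pivot to pin runs a straight flat bar 14 mm wide, 36 to 56 mm above the bench. Push bar or pin sideways. Under it lies the base plate, top 18 mm above the bench. A short tail with the rubber shoe sticks out the other way at the pivot.
- hammer: Loose hammer, 260 mm long, lying on the bench on the post's side of the turret; to be left alone. Origin at its underside.
- tin: Loose closed tin, 68 mm diameter, 85 mm tall, standing behind the turret; to be left alone. Origin at the centre of its underside.
- tube: Loose upright piece of copper tube, 54 mm diameter, 60 mm tall, standing behind the turret towards the brake lever; to be left alone. Origin at the centre of its underside.
- blade_arm (a point): The same point on the arm opposite the ball's: its head is a thin upright blade, 52 mm across its arm, 9 mm thick, top 125 mm above the bench. Counter-clockwise from the ball the heads are: ball, low round button (25 mm, top 109 mm), blade, square block (38 mm, top 121 mm), each centred 140 mm from the axis.

How it is judged (in metres and radians):
On the way, in this order (a step that is already met when the one before it is completed fails the run):
1. the ball stake stands over the post, the turret at rest and the brake lever still open (horizontal distance between ball_arm and post_top below 0.012 m and velocity of joint turret between -0.05 and 0.05 rad/s and value of joint brake_lever below 0.6 rad), for 0.3 s.
2. the brake lever is pushed home with the ball stake over the post (value of joint brake_lever above 1.45 rad and horizontal distance between ball_arm and post_top below 0.012 m), for 0.2 s.
At the end, for the whole second after the job is handed in: The ball stake's arm point is within 12 mm (horizontally) of the post's centre, the turret at rest; the brake lever is home (joint above 1.45 of 1.571 rad), and was pushed only after the turret stood in place; hammer, tin and tube are within 20 mm of where they were (all of step 2 and velocity of joint turret between -0.05 and 0.05 rad/s and distance of each of hammer, tin, tube from where it was at the start of the episode below 0.02 m); the robot touches nothing.
It fails at once if the hammer, the tin or the tube is lifted, carried or pushed away (20 mm) (distance of any of hammer, tin, tube from where it was at the start of the episode above 0.02 m).
It fails at once if the turret, its brake lever or its stand is struck, forced or squeezed by the fingers with more than 35 N (contact force between the fingers and stand above 35 N).
It also fails if it takes over 72 s, if anything falls off the work surface, if the arm or the gripper's body presses on something with over 40 N, if the wrist force passes 120 N, or if a joint passes its speed limit or range.

### The arm

A 6-joint arm with a two-finger parallel gripper is mounted at the origin on the work surface. World frame = base frame: x ahead of the robot, y to its left, z up, the work surface at z = 0. Lengths are in m, angles in degrees, forces in N, time in s.
With the tool pointing down it reaches from about 0.4 to 0.825 m from the base axis. Payload 7 kg.
Tool frame: the origin (TCP) lies at the centre of the arm's flange, where the gripper is bolted on; the fingertips stand 178 mm ahead of it and the grasp point (between the pads) lies ahead of it (ctrl.grip_depth is the z of the grasp point in the tool frame, in m); z points along the fingers, x is the direction in which the jaws open and shut, and the axes are right-handed (so a half turn about z gives the same grasp; the last joint's range is limited). The gripper opens to 88 mm and grips with 3 to 60 N. Pads are 19 mm wide; open, the fingers measure 130 mm over their backs; the gripper's body (78 mm by 193 mm) begins 47 mm behind the grasp point.
Start: joints at [-60.613, 20.546, 0.682, 0, -70.136, -16.507], TCP at [0.15, -0.658, 0.405] pointing down, gripper open.
Joint ranges: [-176.03, 176.03], [-82.01, 121.73], [-58.28, 71.71], [-173.87, 95.51], [-174.79, -0.11], [-173.66, 173.66]. Speed limits (degrees/s): [136.94, 136.94, 172.46, 180, 180, 180].

### API

Orientations are given as [roll, pitch, yaw] about the fixed x, y, z axes, in that order (R = Rz(yaw) Ry(pitch) Rx(roll)).
In Python, from plant import ctrl gives the robot as it stands.
- The arm moves only by the tool carry_out, never from a script. Its arguments are lists of equal length, an entry for each row: "linear": the shift along the tool's x, y, z in cm, a list of three; "twist": the turn about the tool's z in degrees. In form: {"linear": [[tx, ty, tz], ...], "twist": [twist, ...]}. A call has 1 to 12 rows; each row is the pose to reach, as a shift and turn from the pose measured when the call began, along the tool's axes at that moment; what a row does not reach only later rows make up. A row lasts 1/12 s, in which the tool goes at most 41.7 mm and 7.16 degrees, less where a joint would pass 70% of its speed; a pose out of reach is approached as far as the arm can. A call with a gripper value outside its range is refused whole. "fingers" is the gripper's target within -1 to 1 (fully open at 1, half-way at 0, shut at -1), set as the call begins (left out, the last holds). The fingers move at their own pace and stop on an object; the grip force is fixed at half the most. Time passes only in rows, so rows that repeat a pose let the fingers close. It gives the time, the measured TCP pose, the force and the opening at its end, in the units of the state.
- ctrl.get_obs(): the state, without advancing time (a new reading comes with each control period).
- ctrl.snapshot(name): name is "scene" or "side" or "wrist"; returns the picture (420x560x3 uint8, blue, green, red); there is no depth.
- ctrl.camera_params(name): a dict with "fovy" (degrees; the focal length in pixels is half the picture's height over the tangent of half this angle, whatever the lens; pixels are square), "cx", "cy" (the principal point, pixels), "eye" and "rotation" of the camera in the world; the wrist camera has in their place "T_tool_cam" (4x4, takes a point from camera to tool coordinates, whose origin is the TCP and whose axes are the tool frame's). Camera axes: x right, y down, z forward; pixel columns grow to the right and rows downward; lengths in m; the calibration is good to about 2 mm. The wrist camera is an equidistant fisheye: a pixel r from the principal point sees the ray r / f radians off the axis. A picture is of the moment at which its call begins: read the wrist's pose just before it. camera_params takes no time and is no camera call.
- ctrl.close_job(): hands the job in, once; it reports no verdict.
The state is a dict: "clock": time; "joint_pos": joint angles; "qvel": joint speeds; "tau": joint torques, N m; "tool_pos": TCP position; "orientation": TCP orientation; "force": force on the tool from outside, world axes, zero at the start; "moment": the same for the moment, N m; "opening": finger opening in m.
Only numpy, scipy, OpenCV 4.12 (cv2) and the standard library are available. Lean on these libraries where they do the work, as an engineer would, in place of code of your own. Each camera call takes 0.05 s, during which the arm holds its last target.

## Working session

There is one attempt and no reset: what is moved stays moved. The work goes in short steps, Python scripts to look and compute and a tool call to move; the robot and the scene stay as the last step left them, time stands still between calls to the robot, and variables do not carry over. Pictures are saved under pics/ and viewed, and the job is handed in when it is done.

Besides the shell and the picture viewer there is one more tool, called by a JSON object that holds its "fn" and its "kwargs", one argument or row to a line. carry_out: Moves the arm, as the interface text tells. Its arguments: {"type":"object","properties":{"linear":{"type":"array","items":{"type":"array","items":{"type":"number"}}},"twist":{"type":"array","items":{"type":"number"}},"fingers":{"type":"number"}},"required":["linear","twist"]}

```bash
mkdir -p pics; ls
python3 - <<'E'
from plant import ctrl
import cv2
print(ctrl.get_obs()); print(ctrl.grip_depth)
for n in ["scene","side","wrist"]:
    cv2.imwrite(f"pics/{n}0.png",ctrl.snapshot(n)); print(n,ctrl.camera_params(n))
E
```

```text
pics
{'clock': 0.0, 'joint_pos': array([-6.06131133e+01,  2.05921116e+01,  6.34482960e-01, -1.89177404e-02,
       -7.01349946e+01, -1.65074244e+01]), 'qvel': array([ 0.11363593, -0.0204955 ,  0.03413586,  0.04416664,  0.04149696,
       -0.02775035]), 'tau': array([-3.05928961e-05, -5.82722640e+01,  2.93055940e+01,  6.99694321e+00,
        6.80347293e-03, -1.70673679e-04]), 'tool_pos': array([ 0.15042153, -0.6578383 ,  0.40372397]), 'orientation': array([-1.79990731e+02, -9.38590608e-02,  1.02873012e+02]), 'force': array([-0.67782574, -0.23174493,  0.13340545]), 'moment': array([-0.00425738, -0.02570794, -0.02053732]), 'opening': 0.08768607930177383}
0.1593
scene {'fovy': 46.26380557314477, 'cx': 272.74087186440283, 'cy': 209.73046868800435, 'eye': array([ 1.05355184, -0.53773775,  0.71727559]), 'rotation': array([-128.02745022,   -0.41840831,   30.16161854])}
side {'fovy': 50.105933420762184, 'cx': 272.64578646087807, 'cy': 208.03585701982206, 'eye': array([ 0.56438803, -0.52934143,  0.66115376]), 'rotation': array([-131.15614551,    1.30446144,   -8.64565012])}
wrist {'fovy': 65.70646984690485, 'cx': 273.3324717110281, 'cy': 207.14510679614025, 'T_tool_cam': array([[ 9.99999490e-01, -2.58075373e-04, -9.76635398e-04,
        -1.22948628e-03],
       [ 5.36932713e-04,  9.54724011e-01,  2.97492477e-01,
        -8.09168353e-02],
       [ 8.55641783e-04, -2.97492849e-01,  9.54723663e-01,
         1.94985993e-02],
       [ 0.00000000e+00,  0.00000000e+00,  0.00000000e+00,
         1.00000000e+00]])}
```

View pics/scene0.png

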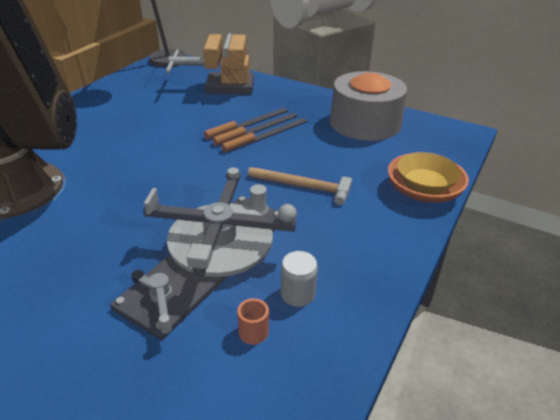

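View pics/side0.png

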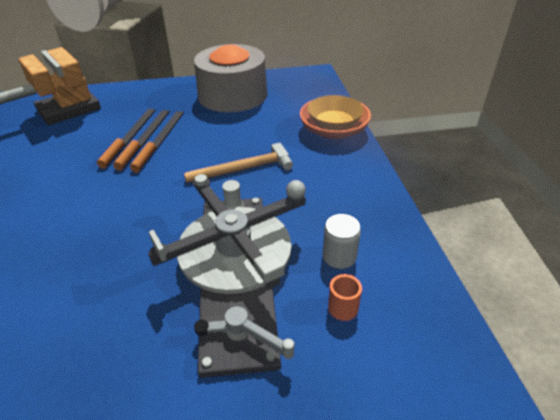

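View pics/wrist0.png

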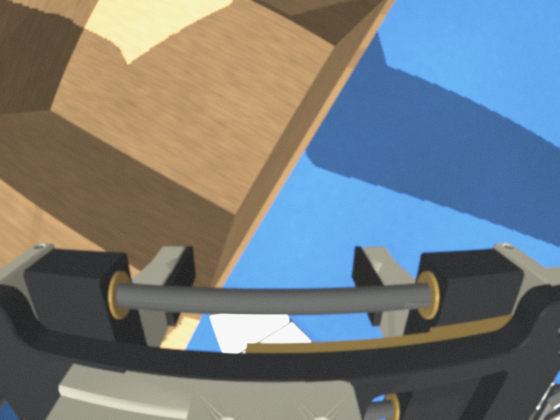

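```bash
cat > h.py <<'E'
import numpy as np,cv2
from scipy.spatial.transform import Rotation as R
from scipy.optimize import least_squares
def ray(ctrl,n,u,v):
    p=ctrl.camera_params(n); f=210/np.tan(np.radians(p['fovy']/2))
    M=R.from_euler('xyz',p['rotation'],degrees=True).as_matrix()
    return np.array(p['eye']), M@np.array([(u-p['cx'])/f,(v-p['cy'])/f,1.])
def plane(ctrl,n,u,v,z):
    e,d=ray(ctrl,n,u,v); return e+d*(z-e[2])/d[2]
def proj(ctrl,n,X):
    p=ctrl.camera_params(n); f=210/np.tan(np.radians(p['fovy']/2))
    M=R.from_euler('xyz',p['rotation'],degrees=True).as_matrix()
    c=M.T@(np.array(X)-p['eye']); return np.array([p['cx']+f*c[0]/c[2],p['cy']+f*c[1]/c[2]])
E
python3 - <<'E'
import cv2
a=cv2.imread('pics/scene0.png')[150:350,100:330]; cv2.imwrite('pics/sc_z.png',cv2.resize(a,None,fx=3,fy=3,interpolation=2)[:, :])
b=cv2.imread('pics/side0.png')[170:380,140:380]; cv2.imwrite('pics/si_z.png',cv2.resize(b,None,fx=2.8,fy=2.8,interpolation=2))
E
python3 - <<'E'
from plant import ctrl
from h import *
for nm,z,s,t in [("hub",.107,(218,211),(232,219)),("ball",.113,(287,215),(296,189)),("button",.109,(233,174),(201,180)),("pivot",.06,(160,283),(236,318)),("pin",.068,(165,321),(288,345)),("post",.073,(258,190),(231,187))]:
    print(nm,plane(ctrl,"scene",*s,z).round(4),plane(ctrl,"side",*t,z).round(4))
E
```

```text
hub [0.573  0.0796 0.107 ] [0.5694 0.0825 0.107 ]
ball [0.7017 0.1323 0.113 ] [0.6995 0.1403 0.113 ]
button [0.5265 0.203  0.109 ] [0.5171 0.208  0.109 ]
pivot [ 0.5678 -0.1004  0.06  ] [ 0.5568 -0.0999  0.06  ]
pin [ 0.6374 -0.168   0.068 ] [ 0.629  -0.1661  0.068 ]
post [0.5792 0.2221 0.073 ] [0.5759 0.2202 0.073 ]
```

View pics/sc_z.png

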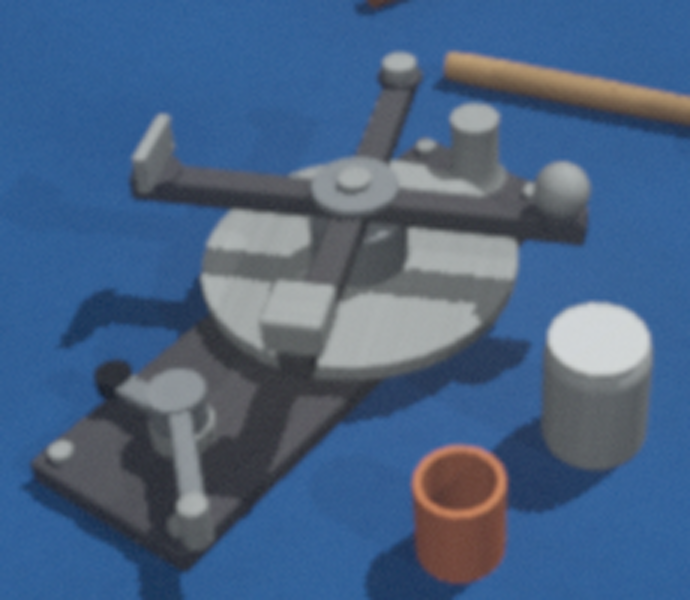

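View pics/si_z.png

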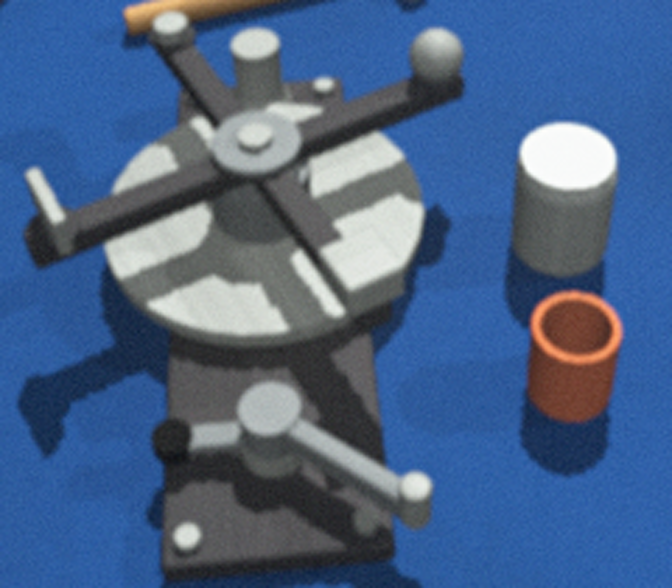

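```bash
cat > fit.py <<'E'
from h import *
def fit(ctrl,obs,extra=None):
    # obs: list (cam,u,v,kind)
    def pts(q):
        x,y,t,a=q[:4]; A=np.array([x,y]); d=lambda th,r:A+r*np.array([-np.sin(th),np.cos(th)])
        P={'hub':(*A,.107),'post':(*d(t,.14),.073),'ball':(*d(t+a,.14),.113),'button':(*d(t+a+np.pi/2,.14),.109),'blade':(*d(t+a+np.pi,.14),.125),'block':(*d(t+a-np.pi/2,.14),.121)}
        pv=d(t,-.18); P['pivot']=(*pv,q[5]); 
        th=q[4]; P['pin']=(*(pv+.1*np.array([np.cos(th),np.sin(th)])),.068)
        return P
    def res(q):
        P=pts(q); return np.concatenate([proj(ctrl,n,P[k])-[u,v] for n,u,v,k in obs])
    r=least_squares(res,[.57,.08,0,-1.,-.6,.06],loss='soft_l1')
    return r.x,pts(r.x),res(r.x).reshape(-1,2)
E
python3 - <<'E'
from plant import ctrl
from fit import *
s=[(218,211,'hub'),(258.3,189,'post'),(287.3,213,'ball'),(233,171.3,'button'),(159.3,279.7,'pivot'),(164.3,318.3,'pin')]
t=[(231,219.3,'hub'),(231,185.4,'post'),(296,189.6,'ball'),(200.7,179,'button'),(236,314.6,'pivot'),(288.6,344,'pin')]
obs=[("scene",*a) for a in s]+[("side",*a) for a in t]
q,P,r=fit(ctrl,obs); print(q.round(4),np.degrees(q[2:5]).round(1))
for k in P: print(k,np.round(P[k],4))
for o,e in zip(obs,r): print(o,e.round(1))
for n,u,v,z in [("scene",300,263,.085),("side",342,228,.085),("scene",253,310,.06),("side",345,286,.06),("scene",333,186,.03),("side",279,156,.03),("scene",250,172,.02),("side",187,176,.02)]: print(plane(ctrl,n,u,v,z).round(3))
E
```

```text
[ 0.5693  0.085  -0.0566 -1.1298 -0.7679  0.06  ] [ -3.2 -64.7 -44. ]
hub [0.5693 0.085  0.107 ]
post [0.5772 0.2248 0.073 ]
ball [0.6991 0.1375 0.113 ]
button [0.5168 0.2148 0.109 ]
blade [0.4395 0.0325 0.125 ]
block [ 0.6218 -0.0448  0.121 ]
pivot [ 0.5591 -0.0947  0.06  ]
pin [ 0.631  -0.1642  0.068 ]
('scene', 218, 211, 'hub') [ 0.1 -2. ]
('scene', 258.3, 189, 'post') [-0.4  0.1]
('scene', 287.3, 213, 'ball') [-0.2  0.2]
('scene', 233, 171.3, 'button') [-0.7 -1.1]
('scene', 159.3, 279.7, 'pivot') [-0.9 -0.4]
('scene', 164.3, 318.3, 'pin') [-0.8 -0.4]
('side', 231, 219.3, 'hub') [ 0.8 -1.2]
('side', 231, 185.4, 'post') [0.4 0.2]
('side', 296, 189.6, 'ball') [0.  0.3]
('side', 200.7, 179, 'button') [ 0. -1.]
('side', 236, 314.6, 'pivot') [1.1 0.5]
('side', 288.6, 344, 'pin') [ 0.5 -0.3]
[0.774 0.052 0.085]
[0.768 0.047 0.085]
[ 0.747 -0.068  0.06 ]
[ 0.745 -0.067  0.06 ]
[0.695 0.38  0.03 ]
[0.703 0.376 0.03 ]
[0.482 0.341 0.02 ]
[0.477 0.349 0.02 ]
```

```bash
cat > mv.py <<'E'
from h import *
A=np.array([.5693,.085]);TH=np.radians(-3.24)
PV=np.array([.5591,-.0947])
def rel(o,xy,z,yaw):
    """shift (cm) & twist to TCP target"""
    M=R.from_euler('xyz',o['orientation'],degrees=True).as_matrix()
    d=M.T@(np.array([*xy,z])-o['tool_pos'])*100
    tw=-((yaw-o['orientation'][2]+180)%360-180)
    return d.round(2),round(tw,1)
def turret(phi,off,r=.085):
    p=np.radians(phi); return A+r*np.array([np.cos(p),np.sin(p)])+off*np.array([np.sin(p),-np.cos(p)])
def lever(b,off,r=.088):
    # ccw side of bar
    p=np.radians(b); return PV+r*np.array([np.cos(p),np.sin(p)])+off*np.array([-np.sin(p),np.cos(p)])
E
python3 - <<'E'
from plant import ctrl
from mv import *
print(rel(ctrl.get_obs(),turret(22.1,.046),.40,112.1))
E
```

```text
(array([59.91, 66.52,  0.46]), np.float64(-9.2))
```

{"fn": "carry_out", "kwargs": {
  "linear": [
    [30,33,0],
    [60,66.5,0.5],
    [60,66.5,0.5],
    [60,66.5,0.5],
    [60,66.5,0.5],
    [60,66.5,0.5],
    [60,66.5,0.5],
    [60,66.5,0.5],
    [60,66.5,0.5],
    [60,66.5,0.5],
    [60,66.5,0.5],
    [60,66.5,0.5]
  ],
  "twist": [0,0,-9,-9,-9,-9,-9,-9,-9,-9,-9,-9],
  "fingers": -1
}}

```text
clock: 1.15
tool_pos: [0.4381, -0.2467, 0.4021]
orientation: [180.0, -0.1, 111.9]
force: [-0.1, -1.3, 0.2]
opening: 0.0134
```

Run:
```python
from plant import ctrl
from mv import *
o=ctrl.get_obs();print(o)
print(rel(o,turret(22.1,.046),.40,112.1))
```

```text
{'clock': 1.15, 'joint_pos': array([ -6.99087956,   4.29967819, -20.76879214,  -0.07720934,
       -64.93773304, -61.09582105]), 'qvel': array([ 55.45673621,   3.68424934,   3.50346598,   0.23357749,
         0.30085856, -54.98947102]), 'tau': array([ -5.92858136, -36.50109172,  27.05544591,   6.47817224,
        -0.2130316 ,   1.54178694]), 'tool_pos': array([ 0.43813179, -0.24671557,  0.40210407]), 'orientation': array([ 1.79971645e+02, -6.42323767e-02,  1.11880605e+02]), 'force': array([-0.14096433, -1.31760923,  0.16901664]), 'moment': array([-0.1085693, -0.1329225,  0.0123405]), 'opening': 0.013351831410601108}
(array([21.33, 33.05,  0.25]), np.float64(-0.2))
```

{"fn": "carry_out", "kwargs": {
  "linear": [
    [21.3,33,0.2],
    [21.3,33,0.2],
    [21.3,33,0.2],
    [21.3,33,0.2],
    [21.3,33,0.2],
    [21.3,33,0.2],
    [21.3,33,0.2],
    [21.3,33,0.2],
    [21.3,33,0.2],
    [21.3,33,0.2],
    [21.3,33,0.2],
    [21.3,33,0.2]
  ],
  "twist": [0,0,0,0,0,0,0,0,0,0,0,0]
}}

```text
clock: 2.15
tool_pos: [0.6654, 0.0752, 0.3992]
orientation: [-179.9, -0.1, 112.0]
force: [-0.1, -1.1, 0.8]
opening: 0.0006
```

{"fn": "carry_out", "kwargs": {
  "linear": [
    [0,0,0],
    [0,0,0]
  ],
  "twist": [0,0]
}}

```text
clock: 2.32
tool_pos: [0.6649, 0.0745, 0.399]
orientation: [-179.9, -0.1, 111.9]
force: [0.3, -0.2, -0.0]
opening: 0.0005
```

Run:
```python
from plant import ctrl
from mv import *
o=ctrl.get_obs();print(o['clock'],o['tool_pos'],o['orientation'],o['opening'],o['qvel'].round(1),o['force'])
print(rel(o,turret(22.1,.046),.258,112.1))
cv2.imwrite('pics/side1.png',ctrl.snapshot('side'));cv2.imwrite('pics/scene1.png',ctrl.snapshot('scene'))
```

```text
2.3167 [0.66488701 0.07453424 0.39899241] [-1.79879992e+02 -8.12093125e-02  1.11938745e+02] 0.0005212594486349295 [-0.4 -0.5  0.   0.2 -0.  -0.1] [ 0.30026741 -0.19056352 -0.01061414]
(array([-0.05,  0.07, 14.1 ]), np.float64(-0.2))
```

View pics/side1.png

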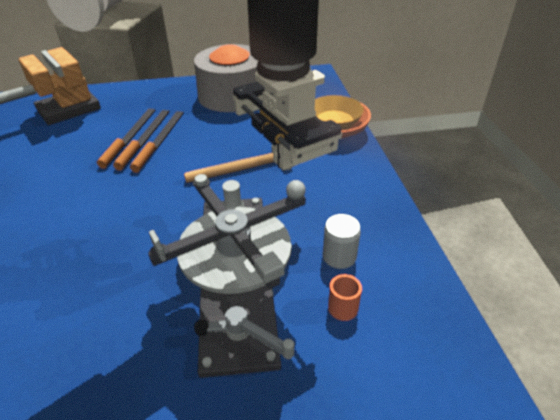

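View pics/scene1.png

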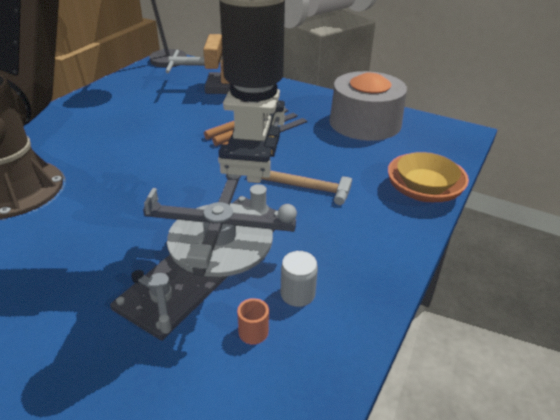

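{"fn": "carry_out", "kwargs": {
  "linear": [
    [0,0,3],
    [0,0,6],
    [0,0,8],
    [0,0,9.5],
    [0,0,9.5]
  ],
  "twist": [0,0,0,0,0]
}}

```text
clock: 2.83
tool_pos: [0.6634, 0.0733, 0.3012]
orientation: [-179.6, -0.1, 111.8]
force: [-0.3, 0.6, -0.5]
opening: 0.0002
```

Run:
```python
from plant import ctrl
from mv import *
o=ctrl.get_obs();print(o['clock'],o['tool_pos'],o['force'])
print(rel(o,turret(22.1,.046),.258,112.1))
t=np.array(o['tool_pos'])-[0,0,.178]
for n in ('side','scene'):
    im=ctrl.snapshot(n);print(n,proj(ctrl,n,t)); u,v=proj(ctrl,n,t).astype(int);cv2.circle(im,(u,v),2,(0,0,255),-1)
    cv2.imwrite(f'pics/{n}2.png',cv2.resize(im[100:350,100:380],None,fx=2.4,fy=2.4))
```

```text
2.8333 [0.66338659 0.073282   0.30116878] [-0.30927449  0.57718523 -0.48906693]
(array([0.02, 0.25, 4.32]), np.float64(-0.3))
side [283.43013356 209.66326675]
scene [254.53641589 221.06171178]
```

View pics/side2.png

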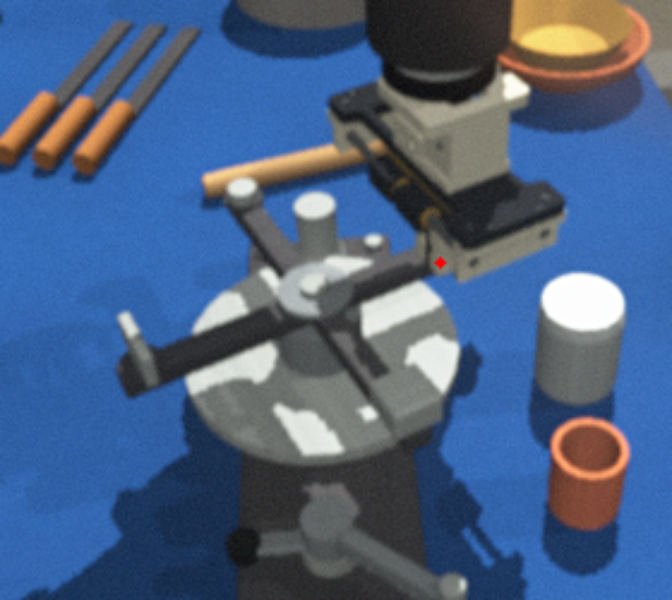

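View pics/scene2.png

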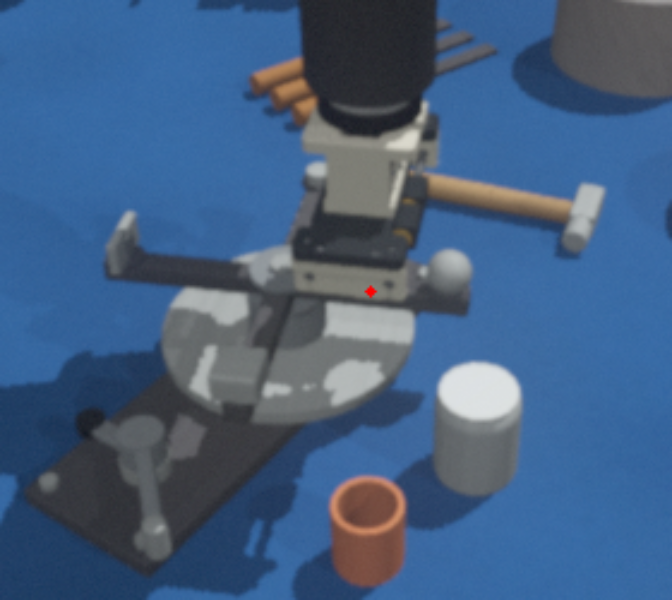

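{"fn": "carry_out", "kwargs": {
  "linear": [
    [0,0.1,1],
    [0,0.2,2],
    [0,0.2,3],
    [0,0.2,4.2],
    [0,0.2,4.2]
  ],
  "twist": [0,0,0,0,0]
}}

```text
clock: 3.35
tool_pos: [0.6656, 0.0743, 0.2597]
orientation: [-179.7, -0.1, 111.9]
force: [-0.7, -0.3, -0.2]
opening: 0.0004
```

Run:
```python
from plant import ctrl
from mv import *
o=ctrl.get_obs();print(o['clock'],o['tool_pos'],o['force'])
for f in (22.1,26,31,36,41,46): print(f,rel(o,turret(f,.031),.256,f+90))
```

```text
3.35 [0.66555101 0.07429823 0.25974031] [-0.73088025 -0.25774431 -0.18867444]
22.1 (array([ 1.51, -0.02,  0.38]), np.float64(-0.2))
26 (array([2.1 , 0.17, 0.38]), np.float64(-4.1))
31 (array([2.87, 0.35, 0.38]), np.float64(-9.1))
36 (array([3.65, 0.47, 0.38]), np.float64(-14.1))
41 (array([4.43, 0.51, 0.38]), np.float64(-19.1))
46 (array([5.22, 0.49, 0.38]), np.float64(-24.1))
```

Gentle approach and first stretch of the push.

{"fn": "carry_out", "kwargs": {
  "linear": [
    [0.3,0,0.2],
    [0.6,0,0.2],
    [0.9,0,0.2],
    [1.2,0,0.2],
    [1.5,0,0.2],
    [1.8,0.1,0.2],
    [2.1,0.2,0.2],
    [2.5,0.3,0.2],
    [2.9,0.35,0.2],
    [3.3,0.4,0.2],
    [3.65,0.45,0.2]
  ],
  "twist": [0,0,0,0,0,-2,-4,-6.5,-9,-11.5,-14]
}}

```text
clock: 4.27
tool_pos: [0.6565, 0.11, 0.2583]
orientation: [-179.8, -0.1, 126.0]
force: [3.3, -2.0, -1.5]
opening: 0.001
```

Run:
```python
from plant import ctrl
from mv import *
o=ctrl.get_obs();print(o['clock'],o['tool_pos'],o['force'])
for f in (36,41,46,51,56,61,66,71,76): print(f,rel(o,turret(f,.031),.257,f+90))
for n in ('side',):
    im=ctrl.snapshot(n)
    cv2.imwrite(f'pics/{n}3.png',cv2.resize(im[100:350,100:380],None,fx=2.4,fy=2.4))
```

```text
4.2667 [0.65649633 0.10999008 0.25833641] [ 3.2683072  -2.02257012 -1.51665704]
36 (array([ 0.  , -0.02,  0.13]), np.float64(-0.0))
41 (array([0.76, 0.22, 0.13]), np.float64(-5.0))
46 (array([1.53, 0.39, 0.14]), np.float64(-10.0))
51 (array([2.31, 0.49, 0.14]), np.float64(-15.0))
56 (array([3.1 , 0.52, 0.14]), np.float64(-20.0))
61 (array([3.89, 0.49, 0.14]), np.float64(-25.0))
66 (array([4.67, 0.39, 0.14]), np.float64(-30.0))
71 (array([5.44, 0.22, 0.14]), np.float64(-35.0))
76 (array([ 6.19, -0.02,  0.15]), np.float64(-40.0))
```

View pics/side3.png

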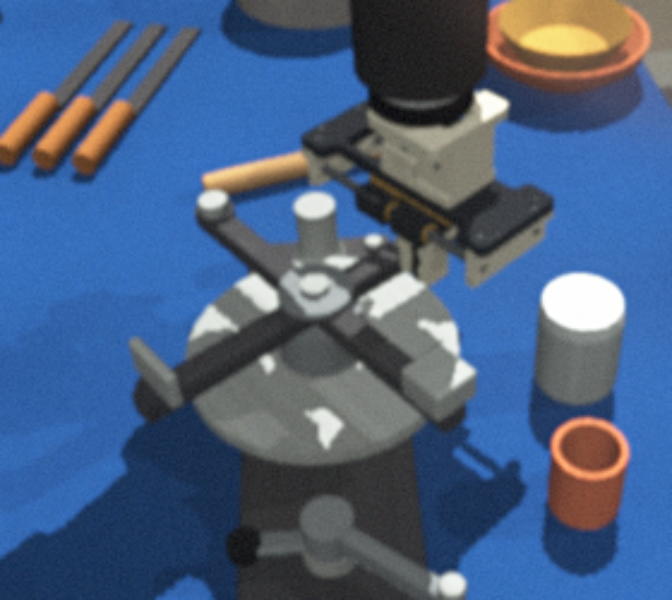

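{"fn": "carry_out", "kwargs": {
  "linear": [
    [0.4,0.1,0.1],
    [0.76,0.22,0.1],
    [1.15,0.3,0.1],
    [1.53,0.4,0.1],
    [1.92,0.45,0.1],
    [2.3,0.5,0.1],
    [2.7,0.5,0.1],
    [3.1,0.5,0.1],
    [3.5,0.5,0.1],
    [3.9,0.5,0.1],
    [4.3,0.45,0.1],
    [4.67,0.4,0.1]
  ],
  "twist": [-2.5,-5,-7.5,-10,-12.5,-15,-17.5,-20,-22.5,-25,-27.5,-30]
}}

```text
clock: 5.32
tool_pos: [0.6323, 0.1507, 0.2581]
orientation: [-179.9, -0.1, 156.3]
force: [2.9, -2.3, -0.0]
opening: 0.0003
```

Run:
```python
from plant import ctrl
from mv import *
o=ctrl.get_obs();print(o['clock'],o['tool_pos'],o['force'])
for f in (66,71,76,79,82,84,86,87): print(f,rel(o,turret(f,.031),.257,f+90))
for n in ('side',):
    im=ctrl.snapshot(n)
    cv2.imwrite(f'pics/{n}4.png',cv2.resize(im[100:350,100:380],None,fx=2.4,fy=2.4))
```

```text
5.3167 [0.6322546  0.15070969 0.25808759] [ 2.90399453 -2.26314515 -0.03760145]
66 (array([-0.02, -0.06,  0.11]), np.float64(0.3))
71 (array([0.73, 0.18, 0.11]), np.float64(-4.7))
76 (array([1.5 , 0.35, 0.11]), np.float64(-9.7))
79 (array([1.97, 0.42, 0.11]), np.float64(-12.7))
82 (array([2.44, 0.47, 0.11]), np.float64(-15.7))
84 (array([2.75, 0.49, 0.12]), np.float64(-17.7))
86 (array([3.07, 0.5 , 0.12]), np.float64(-19.7))
87 (array([3.23, 0.5 , 0.12]), np.float64(-20.7))
```

View pics/side4.png

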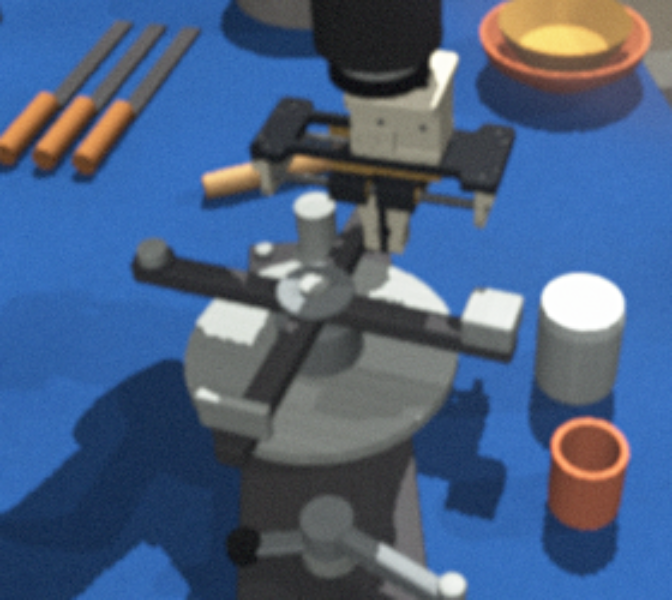

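{"fn": "carry_out", "kwargs": {
  "linear": [
    [0.3,0.1,0.1],
    [0.6,0.15,0.1],
    [0.9,0.2,0.1],
    [1.2,0.3,0.1],
    [1.5,0.35,0.1],
    [1.75,0.4,0.1],
    [1.97,0.42,0.1],
    [1.97,0.42,0.1],
    [1.97,0.42,0.1]
  ],
  "twist": [-2,-4,-6,-8,-9.7,-11.3,-12.7,-12.7,-12.7]
}}

```text
clock: 6.12
tool_pos: [0.6154, 0.1631, 0.2574]
orientation: [-180.0, -0.2, 169.1]
force: [0.8, 0.2, 0.5]
opening: 0.0005
```

Run:
```python
from plant import ctrl
from mv import *
o=ctrl.get_obs();print(o['clock'],o['tool_pos'],o['orientation'][2],o['force'])
for f in (79,82,84,86,87): print(f,rel(o,turret(f,.031),.257,f+90))
for n in ('side','scene'):
    im=ctrl.snapshot(n)
    cv2.imwrite(f'pics/{n}5.png',im)
    cv2.imwrite(f'pics/{n}5z.png',cv2.resize(im[140:340,110:330],None,fx=3,fy=3,interpolation=2))
```

```text
6.1167 [0.6153575  0.16308943 0.25735542] 169.10559563213778 [0.75603701 0.18903682 0.48594136]
79 (array([-0.07, -0.04,  0.04]), np.float64(0.1))
82 (array([0.38, 0.11, 0.04]), np.float64(-2.9))
84 (array([0.68, 0.19, 0.04]), np.float64(-4.9))
86 (array([0.99, 0.27, 0.04]), np.float64(-6.9))
87 (array([1.14, 0.31, 0.04]), np.float64(-7.9))
```

View pics/side5z.png

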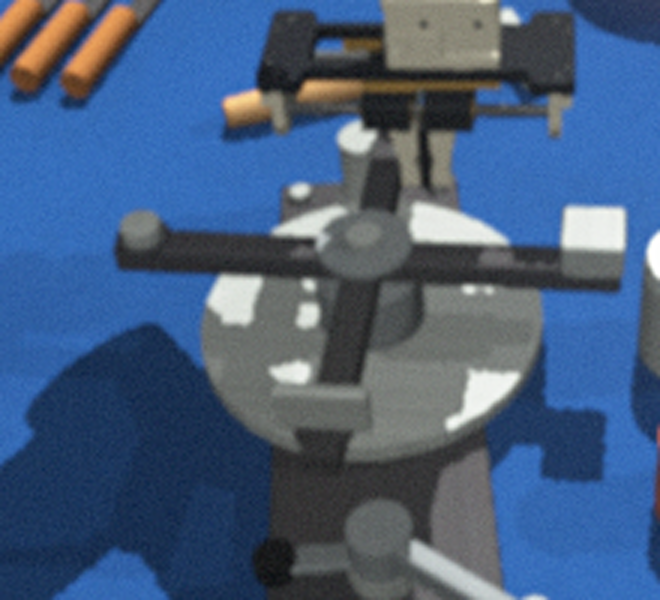

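View pics/scene5z.png

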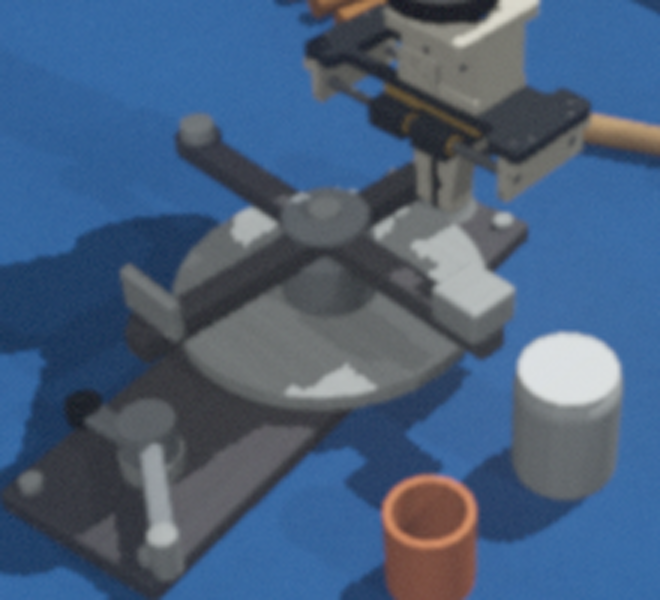

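```bash
cat > ang.py <<'E'
from mv import *
def ang(ctrl,L):
    off={'ball':0,'button':90,'blade':180,'block':-90}; z={'ball':.113,'button':.109,'blade':.125,'block':.121}
    H={}
    for n in ('side','scene'):pass
    for n,k,u,v in L:
        p=plane(ctrl,n,u,v,z[k])[:2]; d=p-A
        a=np.degrees(np.arctan2(d[1],d[0]))-off[k]
        print(n,k,p.round(4),'r',np.hypot(*d).round(4),'ball bearing',round((a+180)%360-180,1))
E
python3 - <<'E'
from plant import ctrl
from ang import *
ang(ctrl,[('side','button',157.7,214),('scene','button',176.3,181.3),('side','block',308,215.7),('scene','block',268.3,236.7),('side','blade',217.3,269.3),('scene','blade',161.7,234.3)])
E
```

```text
side button [0.4343 0.1182] r 0.1391 ball bearing 76.2
scene button [0.437  0.1168] r 0.1361 ball bearing 76.5
side block [0.7043 0.0519] r 0.139 ball bearing 76.2
scene block [0.7077 0.0499] r 0.1428 ball bearing 75.8
side blade [ 0.5367 -0.0505] r 0.1394 ball bearing 76.5
scene blade [ 0.5384 -0.0479] r 0.1365 ball bearing 76.9
```

Run:
```python
from plant import ctrl
from mv import *
o=ctrl.get_obs()
for f in (82,84,86,88,89): print(f,rel(o,turret(f,.031),.257,f+90))
```

```text
82 (array([0.39, 0.13, 0.02]), np.float64(-2.9))
84 (array([0.69, 0.21, 0.02]), np.float64(-4.9))
86 (array([1.  , 0.29, 0.02]), np.float64(-6.9))
88 (array([1.31, 0.36, 0.02]), np.float64(-8.9))
89 (array([1.46, 0.39, 0.02]), np.float64(-9.9))
```

{"fn": "carry_out", "kwargs": {
  "linear": [
    [0.2,0.1,0],
    [0.4,0.13,0],
    [0.55,0.17,0],
    [0.7,0.2,0],
    [0.85,0.25,0],
    [1.0,0.3,0],
    [1.15,0.33,0],
    [1.3,0.36,0],
    [1.4,0.38,0],
    [1.4,0.38,0],
    [1.4,0.38,0]
  ],
  "twist": [-1.5,-3,-4,-5,-6,-7,-8,-9,-9.5,-9.5,-9.5]
}}

```text
clock: 7.13
tool_pos: [0.6021, 0.1693, 0.2572]
orientation: [-180.0, -0.2, 178.6]
force: [2.5, 0.6, 1.0]
opening: 0.0002
```

Run:
```python
from plant import ctrl
from mv import *
o=ctrl.get_obs();print(o['clock'],o['tool_pos'],o['orientation'][2],o['force'])
for f in (87,88,89,90): print(f,rel(o,turret(f,.031),.257,f+90))
for n in ('side','scene'):
    im=ctrl.snapshot(n)
    cv2.imwrite(f'pics/{n}6.png',im)
    cv2.imwrite(f'pics/{n}6z.png',cv2.resize(im[140:340,110:330],None,fx=3,fy=3,interpolation=2))
```

```text
7.1333 [0.60205181 0.16925146 0.25715504] 178.59265557129996 [2.51401087 0.63599043 0.95129398]
87 (array([-0.27, -0.09,  0.01]), np.float64(1.6))
88 (array([-0.12, -0.04,  0.02]), np.float64(0.6))
89 (array([0.03, 0.02, 0.02]), np.float64(-0.4))
90 (array([0.18, 0.07, 0.02]), np.float64(-1.4))
```

View pics/side6z.png

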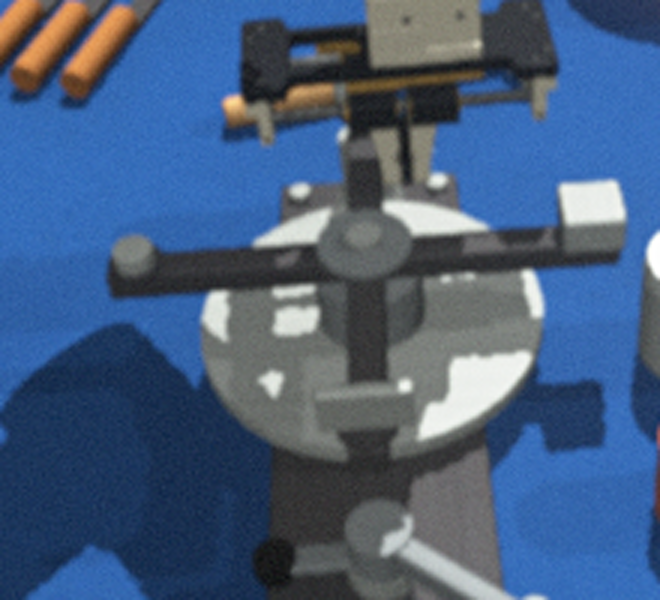

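View pics/scene6z.png

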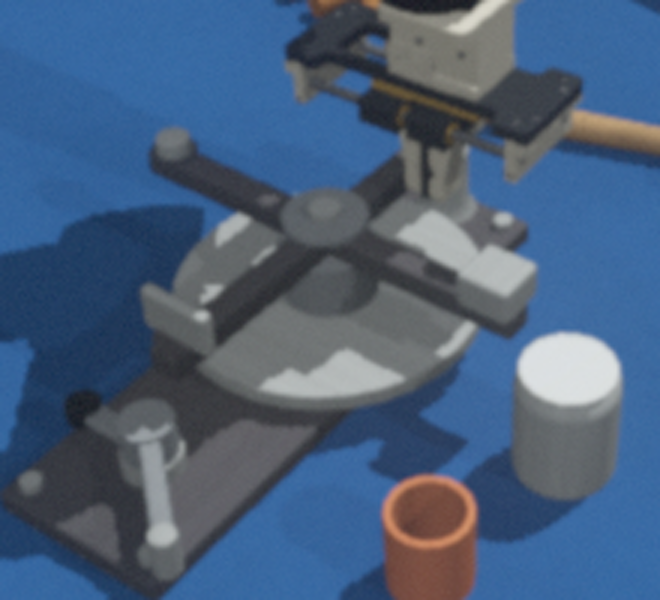

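Run:
```python
from plant import ctrl
from ang import *
ang(ctrl,[('side','button',154.7,221.7),('scene','button',168,185.7),('side','block',307.3,206.7),('scene','block',276,232),('side','blade',231.3,269.3),('scene','blade',169.3,241)])
```

```text
side button [0.4297 0.0977] r 0.1402 ball bearing 84.8
scene button [0.4322 0.0948] r 0.1374 ball bearing 85.9
side block [0.7081 0.0761] r 0.1391 ball bearing 86.3
scene block [0.7132 0.0686] r 0.1449 ball bearing 83.5
side blade [ 0.5585 -0.0543] r 0.1397 ball bearing 85.5
scene blade [ 0.5623 -0.0552] r 0.1404 ball bearing 87.1
```

{"fn": "carry_out", "kwargs": {
  "linear": [
    [0.07,0.02,0],
    [0.14,0.04,0],
    [0.16,0.04,0],
    [0.16,0.04,0],
    [0.16,0.04,0],
    [0.16,0.04,0]
  ],
  "twist": [-0.5,-1,-1,-1,-1,-1]
}}

```text
clock: 7.73
tool_pos: [0.6006, 0.1696, 0.2571]
orientation: [-180.0, -0.2, 179.6]
force: [3.8, 2.6, -0.7]
opening: 0.0005
```

{"fn": "carry_out", "kwargs": {
  "linear": [
    [-0.3,0,0],
    [-0.7,0,0],
    [-1.2,0,0],
    [-1.5,0,0],
    [-1.5,0,-3],
    [-1.5,0,-6],
    [-1.5,0,-9],
    [-1.5,0,-12],
    [-1.5,0,-13],
    [-1.5,0,-13]
  ],
  "twist": [0,0,0,0,0,0,0,0,0,0]
}}

```text
clock: 8.57
tool_pos: [0.6169, 0.1696, 0.3908]
orientation: [179.9, 0.1, 179.6]
force: [0.9, -0.5, 0.5]
opening: 0.0006
```

Run:
```python
from plant import ctrl
from mv import *
o=ctrl.get_obs();print(o['clock'],o['tool_pos'],o['orientation'][2],o['force'])
print(np.degrees(0),rel(o,lever(-44,.045,.09),.39,-134))
for n in ('side','scene'):
    im=ctrl.snapshot(n)
    cv2.imwrite(f'pics/{n}7.png',im)
    cv2.imwrite(f'pics/{n}7z.png',cv2.resize(im[140:340,110:330],None,fx=3,fy=3,interpolation=2))
```

```text
8.5667 [0.61685721 0.16956724 0.39078139] 179.58408455696116 [ 0.93439229 -0.52640965  0.51682153]
0.0 (array([-4.040e+00, -2.941e+01,  2.000e-02]), np.float64(-46.4))
```

View pics/side7z.png

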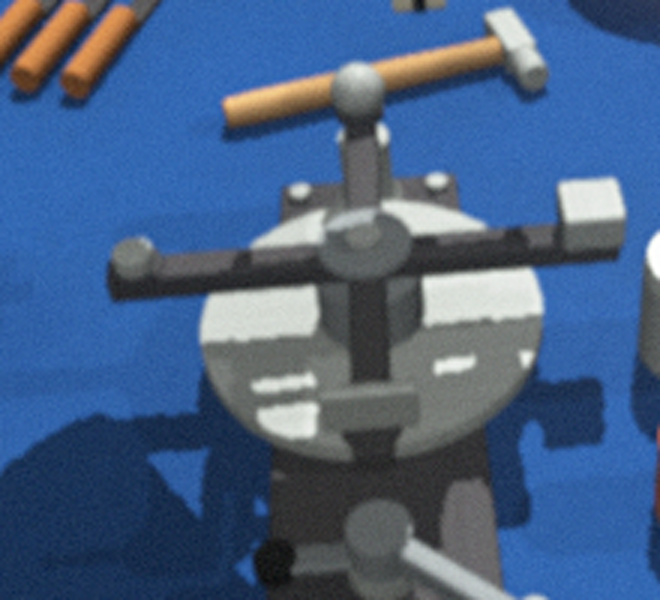

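View pics/scene7z.png

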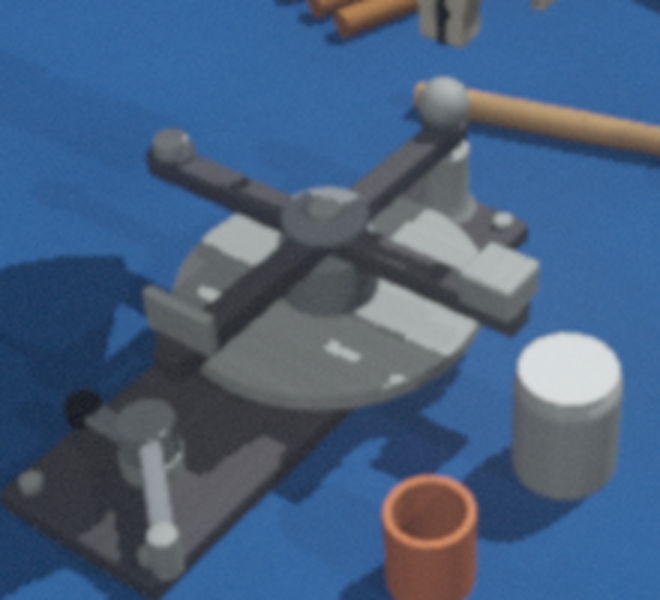

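Run:
```python
from plant import ctrl
from ang import *
ang(ctrl,[('side','ball',229.3,170.3),('scene','ball',257.3,174.3),('side','block',307.3,206),('scene','block',276.3,231.5),('side','blade',232.2,269.3)])
o=ctrl.get_obs()
for s,t in (((258.3,189),(231,185.4)),): print(plane(ctrl,'scene',*s,.073),plane(ctrl,'side',*t,.073))
```

```text
side ball [0.5762 0.2251] r 0.1403 ball bearing 87.2
scene ball [0.5765 0.2245] r 0.1397 ball bearing 87.1
side block [0.7085 0.078 ] r 0.1394 ball bearing 87.1
scene block [0.713  0.0701] r 0.1445 ball bearing 84.1
side blade [ 0.5599 -0.0545] r 0.1398 ball bearing 86.1
[0.57776243 0.22576332 0.073     ] [0.57636836 0.2256637  0.073     ]
```

{"fn": "carry_out", "kwargs": {
  "linear": [
    [-1,-4,0],
    [-4,-29.4,0],
    [-4,-29.4,0],
    [-4,-29.4,0],
    [-4,-29.4,0],
    [-4,-29.4,0],
    [-4,-29.4,0],
    [-4,-29.4,0],
    [-4,-29.4,0],
    [-4,-29.4,0],
    [-4,-29.4,0],
    [-4,-29.4,0]
  ],
  "twist": [-5,-10,-15,-20,-25,-30,-35,-40,-46,-46,-46,-46]
}}

```text
clock: 9.67
tool_pos: [0.6536, -0.1245, 0.3856]
orientation: [179.7, -0.2, -134.6]
force: [-0.0, -0.7, 0.5]
opening: 0.0003
```

Run:
```python
from plant import ctrl
from mv import *
o=ctrl.get_obs();print(o['clock'],o['tool_pos'],o['orientation'],o['force'],o['qvel'].round(1))
print(rel(o,lever(-44,.045,.09),.225,-134))
```

```text
9.6667 [ 0.65359306 -0.12449954  0.38558827] [ 179.74420508   -0.2371245  -134.60493058] [-0.03461742 -0.68980725  0.48807204] [ 0.5 -0.4  0.2  0.2 -0.1  0.5]
(array([-0.15, -0.2 , 16.06]), np.float64(-0.6))
```

{"fn": "carry_out", "kwargs": {
  "linear": [
    [-0.1,-0.2,3],
    [-0.1,-0.2,6],
    [-0.1,-0.2,9],
    [-0.1,-0.2,12],
    [-0.1,-0.2,14],
    [-0.1,-0.2,15],
    [-0.1,-0.2,16],
    [-0.1,-0.2,16]
  ],
  "twist": [0,0,0,0,0,0,0,0]
}}

```text
clock: 10.33
tool_pos: [0.6545, -0.1246, 0.224]
orientation: [179.7, -0.3, -134.6]
force: [-0.0, -0.3, 0.0]
opening: 0.0003
```

Run:
```python
from plant import ctrl
from mv import *
o=ctrl.get_obs();print(o['clock'],o['tool_pos'],o['orientation'],o['force'])
for b in range(-44,-140,-6): print(b,rel(o,lever(b,.025,.09),.225,b-90))
for n in ('side','scene'):
    im=ctrl.snapshot(n)
    cv2.imwrite(f'pics/{n}8z.png',cv2.resize(im[180:400,110:370],None,fx=2.7,fy=2.7,interpolation=2))
```

```text
10.3333 [ 0.65445145 -0.12463757  0.22402481] [ 179.65387535   -0.32789465 -134.62670844] [-0.01371473 -0.25690354  0.02735902]
-44 (array([ 1.97, -0.08, -0.09]), np.float64(-0.6))
-50 (array([ 2.92, -0.3 , -0.08]), np.float64(5.4))
-56 (array([ 3.89, -0.43, -0.08]), np.float64(11.4))
-62 (array([ 4.87, -0.45, -0.07]), np.float64(17.4))
-68 (array([ 5.84, -0.36, -0.07]), np.float64(23.4))
-74 (array([ 6.8 , -0.18, -0.06]), np.float64(29.4))
-80 (array([ 7.74,  0.1 , -0.05]), np.float64(35.4))
-86 (array([ 8.64,  0.48, -0.05]), np.float64(41.4))
-92 (array([ 9.5 ,  0.96, -0.04]), np.float64(47.4))
-98 (array([10.3 ,  1.51, -0.03]), np.float64(53.4))
-104 (array([11.04,  2.15, -0.02]), np.float64(59.4))
-110 (array([ 1.171e+01,  2.870e+00, -1.000e-02]), np.float64(65.4))
-116 (array([ 1.23e+01,  3.65e+00, -1.00e-02]), np.float64(71.4))
-122 (array([12.8 ,  4.48,  0.  ]), np.float64(77.4))
-128 (array([1.322e+01, 5.370e+00, 1.000e-02]), np.float64(83.4))
-134 (array([13.54,  6.29,  0.02]), np.float64(89.4))
```

View pics/side8z.png

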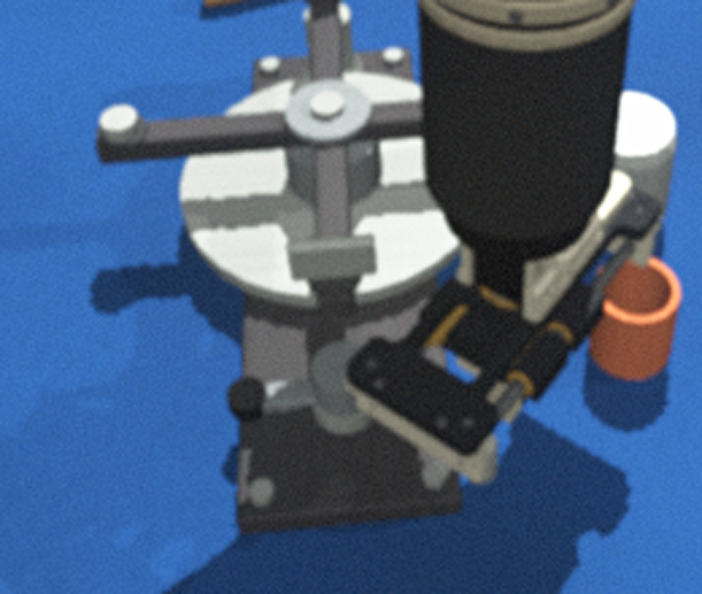

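View pics/scene8z.png

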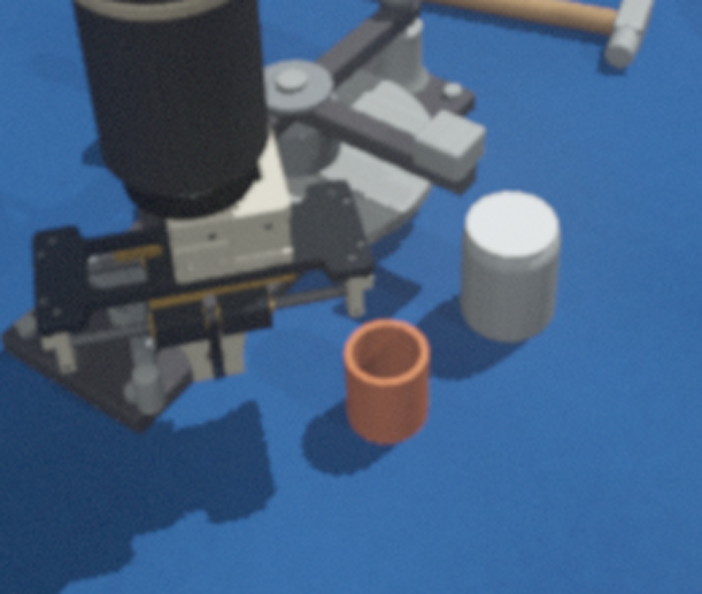

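{"fn": "carry_out", "kwargs": {
  "linear": [
    [0.4,0,0],
    [0.8,0,0],
    [1.2,-0.05,0],
    [1.6,-0.1,0],
    [2.0,-0.1,0],
    [2.45,-0.2,0],
    [2.9,-0.3,0],
    [3.4,-0.35,0],
    [3.9,-0.4,0],
    [4.4,-0.45,0],
    [4.87,-0.45,0]
  ],
  "twist": [0,0,0,0,0,2.5,5.4,8.5,11.4,14.4,17.4]
}}

```text
clock: 11.35
tool_pos: [0.6244, -0.1632, 0.2271]
orientation: [179.9, -0.2, -152.2]
force: [1.9, 0.2, 0.5]
opening: 0.0004
```

Run:
```python
from plant import ctrl
from mv import *
o=ctrl.get_obs();print(o['clock'],o['tool_pos'],o['orientation'],o['force'])
for b in range(-62,-137,-3): print(b,*rel(o,lever(b,.025,.09),.225,b-90))
for n in ('side','scene'):
    im=ctrl.snapshot(n)
    cv2.imwrite(f'pics/{n}9z.png',cv2.resize(im[180:400,110:370],None,fx=2.7,fy=2.7,interpolation=2))
```

```text
11.35 [ 0.6243851  -0.16316228  0.22706014] [ 1.79906908e+02 -1.70086026e-01 -1.52155217e+02] [1.87790338 0.22139545 0.50629521]
-62 [0.05 0.11 0.21] -0.2
-65 [ 0.52 -0.01  0.21] 2.8
-68 [ 1.   -0.11  0.21] 5.8
-71 [ 1.49 -0.17  0.21] 8.8
-74 [ 1.97 -0.22  0.21] 11.8
-77 [ 2.46 -0.24  0.21] 14.8
-80 [ 2.95 -0.23  0.21] 17.8
-83 [ 3.44 -0.2   0.22] 20.8
-86 [ 3.93 -0.14  0.22] 23.8
-89 [ 4.41 -0.06  0.22] 26.8
-92 [4.88 0.05 0.22] 29.8
-95 [5.36 0.19 0.22] 32.8
-98 [5.82 0.34 0.22] 35.8
-101 [6.27 0.52 0.23] 38.8
-104 [6.72 0.73 0.23] 41.8
-107 [7.15 0.96 0.23] 44.8
-110 [7.57 1.21 0.23] 47.8
-113 [7.97 1.48 0.23] 50.8
-116 [8.37 1.77 0.23] 53.8
-119 [8.74 2.09 0.24] 56.8
-122 [9.1  2.42 0.24] 59.8
-125 [9.44 2.77 0.24] 62.8
-128 [9.76 3.14 0.24] 65.8
-131 [10.07  3.52  0.24] 68.8
-134 [10.35  3.92  0.24] 71.8
```

View pics/scene9z.png

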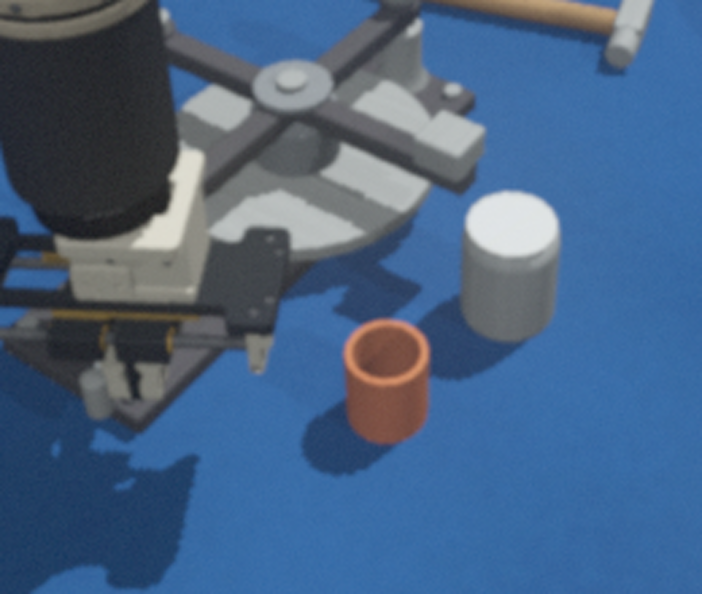

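The pin (95,395 in the zoomed scene view) moves ahead of the finger, with about 2 N. Continuing.

{"fn": "carry_out", "kwargs": {
  "linear": [
    [0.52,0,0.1],
    [1.0,-0.1,0.2],
    [1.5,-0.17,0.2],
    [2.0,-0.22,0.2],
    [2.45,-0.24,0.2],
    [2.95,-0.23,0.2],
    [3.45,-0.2,0.2],
    [3.9,-0.14,0.2],
    [4.4,-0.06,0.2],
    [4.9,0.05,0.2],
    [5.35,0.2,0.2],
    [5.8,0.35,0.2]
  ],
  "twist": [2.8,5.8,8.8,11.8,14.8,17.8,20.8,23.8,26.8,29.8,32.8,35.8]
}}

```text
clock: 12.45
tool_pos: [0.5713, -0.1877, 0.2257]
orientation: [-179.9, -0.2, 172.1]
force: [0.6, -1.7, -0.5]
opening: 0.0004
```

Run:
```python
from plant import ctrl
from mv import *
o=ctrl.get_obs();print(o['clock'],o['tool_pos'],o['orientation'],o['force'])
for b in range(-95,-146,-3): print(b,*rel(o,lever(b,.025,.09),.225,b-90))
for n in ('side','scene'):
    im=ctrl.snapshot(n)
    cv2.imwrite(f'pics/{n}10z.png',cv2.resize(im[180:400,110:370],None,fx=2.7,fy=2.7,interpolation=2))
```

```text
12.45 [ 0.57131377 -0.18773007  0.2256808 ] [-1.79948683e+02 -1.60031194e-01  1.72089463e+02] [ 0.61775791 -1.70822422 -0.47874967]
-95 [-0.46  0.18  0.07] -2.9
-98 [0.   0.04 0.07] 0.1
-101 [ 0.48 -0.08  0.07] 3.1
-104 [ 0.96 -0.17  0.07] 6.1
-107 [ 1.44 -0.24  0.07] 9.1
-110 [ 1.93 -0.28  0.07] 12.1
-113 [ 2.42 -0.29  0.08] 15.1
-116 [ 2.91 -0.28  0.08] 18.1
-119 [ 3.4  -0.25  0.08] 21.1
-122 [ 3.88 -0.19  0.08] 24.1
-125 [ 4.36 -0.1   0.08] 27.1
-128 [4.84 0.01 0.08] 30.1
-131 [5.31 0.14 0.08] 33.1
-134 [5.77 0.3  0.08] 36.1
-137 [6.22 0.48 0.09] 39.1
-140 [6.67 0.69 0.09] 42.1
-143 [7.1  0.92 0.09] 45.1
```

View pics/side10z.png

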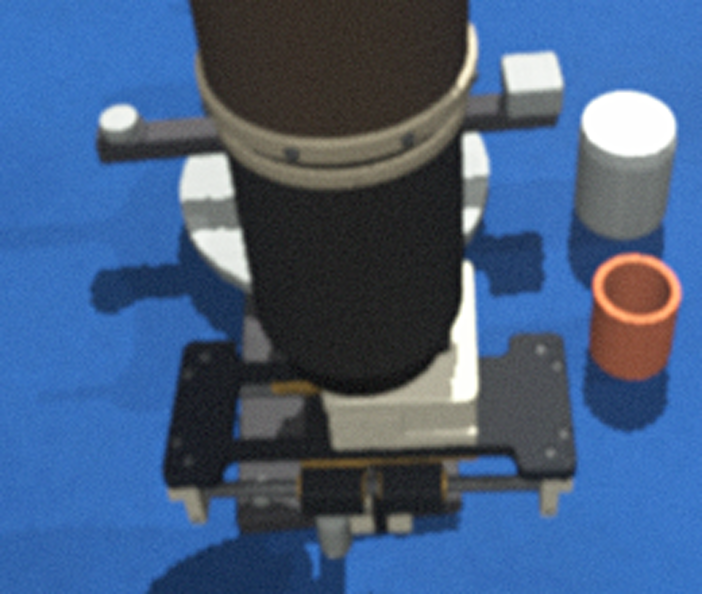

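{"fn": "carry_out", "kwargs": {
  "linear": [
    [0.48,-0.08,0.1],
    [0.96,-0.17,0.1],
    [1.44,-0.24,0.1],
    [1.93,-0.28,0.1],
    [2.42,-0.29,0.1],
    [2.9,-0.28,0.1],
    [3.4,-0.25,0.1],
    [3.7,-0.2,0.1],
    [4.0,-0.17,0.1],
    [4.3,-0.1,0.1]
  ],
  "twist": [3.1,6.1,9.1,12.1,15.1,18.1,21.1,23,25,27]
}}

```text
clock: 13.38
tool_pos: [0.5282, -0.1829, 0.225]
orientation: [-179.9, -0.1, 145.2]
force: [1.2, -3.1, 0.7]
opening: 0.0004
```

Run:
```python
from plant import ctrl
from mv import *
o=ctrl.get_obs();print(o['clock'],o['tool_pos'],o['orientation'],o['force'])
for b in range(-122,-146,-2): print(b,*rel(o,lever(b,.025,.09),.225,b-90))
for n in ('side','scene'):
    im=ctrl.snapshot(n)
    cv2.imwrite(f'pics/{n}11z.png',cv2.resize(im[180:400,110:370],None,fx=2.7,fy=2.7,interpolation=2))
```

```text
13.3833 [ 0.52822961 -0.18289948  0.22500782] [-1.79862626e+02 -1.44958942e-01  1.45244829e+02] [ 1.24578867 -3.12718606  0.6890614 ]
-122 [-0.44  0.14 -0.  ] -2.8
-124 [-0.13  0.04  0.  ] -0.8
-126 [ 0.19 -0.05  0.  ] 1.2
-128 [ 0.51 -0.12  0.  ] 3.2
-130 [ 0.82 -0.18  0.  ] 5.2
-132 [ 1.15 -0.24  0.  ] 7.2
-134 [ 1.47 -0.28  0.01] 9.2
-136 [ 1.79 -0.31  0.01] 11.2
-138 [ 2.12 -0.33  0.01] 13.2
-140 [ 2.45 -0.33  0.01] 15.2
-142 [ 2.77 -0.33  0.01] 17.2
-144 [ 3.1  -0.31  0.01] 19.2
```

View pics/side11z.png

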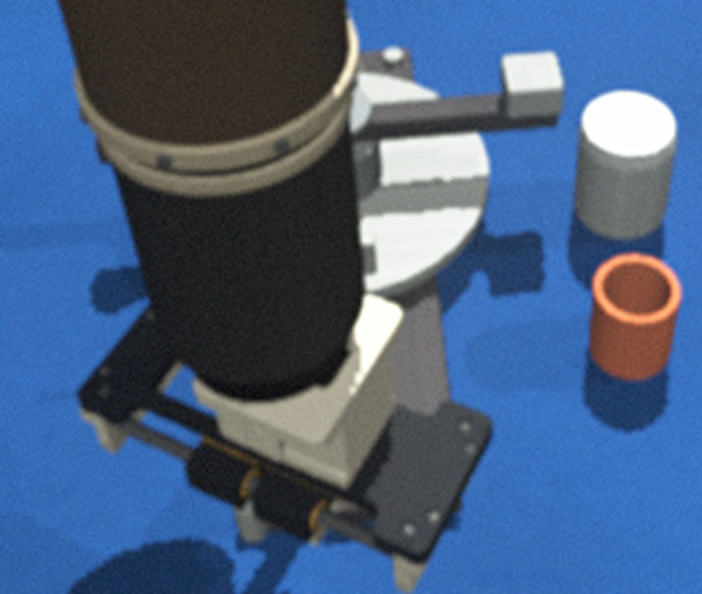

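{"fn": "carry_out", "kwargs": {
  "linear": [
    [0.2,-0.05,0],
    [0.4,-0.1,0],
    [0.6,-0.14,0],
    [0.8,-0.18,0]
  ],
  "twist": [1.2,2.5,3.8,5]
}}

```text
clock: 13.82
tool_pos: [0.5202, -0.1796, 0.2249]
orientation: [-179.8, -0.2, 140.2]
force: [1.6, -1.5, 0.1]
opening: 0.0007
```

{"fn": "carry_out", "kwargs": {
  "linear": [
    [0.15,-0.02,0],
    [0.3,-0.04,0],
    [0.4,-0.05,0]
  ],
  "twist": [1,2,2.5]
}}

```text
clock: 14.07
tool_pos: [0.5166, -0.1774, 0.2249]
orientation: [-179.8, -0.2, 137.6]
force: [0.4, -2.5, 0.2]
opening: 0.0005
```

Run:
```python
from plant import ctrl
from mv import *
o=ctrl.get_obs();print(o['clock'],o['tool_pos'],o['orientation'],o['force'])
for b in range(-130,-146,-2): print(b,*rel(o,lever(b,.025,.09),.225,b-90))
```

```text
14.0667 [ 0.5165859  -0.17736998  0.22493731] [-1.79827240e+02 -1.64850965e-01  1.37589242e+02] [ 0.38733595 -2.54513856  0.18405982]
-130 [-0.44  0.08 -0.01] -2.4
-132 [-0.13 -0.01 -0.01] -0.4
-134 [ 0.19 -0.09 -0.01] 1.6
-136 [ 0.51 -0.17 -0.  ] 3.6
-138 [ 0.83 -0.23 -0.  ] 5.6
-140 [ 1.15 -0.28 -0.  ] 7.6
-142 [ 1.47 -0.32 -0.  ] 9.6
-144 [ 1.8  -0.35 -0.  ] 11.6
```

{"fn": "carry_out", "kwargs": {
  "linear": [
    [0.15,-0.05,0],
    [0.25,-0.1,0],
    [0.25,-0.1,0]
  ],
  "twist": [1,1.6,1.6]
}}

```text
clock: 14.32
tool_pos: [0.5144, -0.1765, 0.2251]
orientation: [-179.9, -0.1, 135.9]
force: [3.2, -3.8, -1.5]
opening: 0.0003
```

{"fn": "carry_out", "kwargs": {
  "linear": [
    [0.15,-0.03,0],
    [0.25,-0.05,0],
    [0.25,-0.05,0]
  ],
  "twist": [1,1.6,1.6]
}}

```text
clock: 14.57
tool_pos: [0.5136, -0.1762, 0.2255]
orientation: [-179.9, 0.1, 134.4]
force: [7.3, -13.6, -7.4]
opening: 0.0004
```

Run:
```python
from plant import ctrl
from mv import *
o=ctrl.get_obs();print(o['clock'],o['tool_pos'],o['orientation'],o['force'])
im=ctrl.snapshot('scene'); cv2.imwrite('pics/scene12z.png',cv2.resize(im[130:400,60:370],None,fx=2.2,fy=2.2,interpolation=2))
```

```text
14.5667 [ 0.51363153 -0.17615556  0.22545119] [-1.79922286e+02  1.32377997e-01  1.34352791e+02] [  7.2622453  -13.63204456  -7.39720789]
```

View pics/scene12z.png

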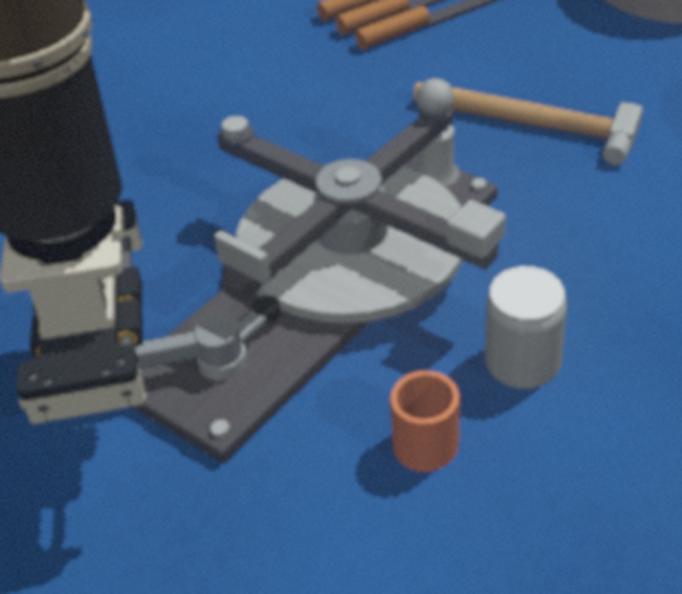

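{"fn": "carry_out", "kwargs": {
  "linear": [
    [0.05,0,0],
    [0.05,0,0],
    [0.05,0,0]
  ],
  "twist": [0,0,0]
}}

```text
clock: 14.87
tool_pos: [0.5137, -0.1762, 0.2255]
orientation: [-179.9, 0.2, 134.4]
force: [4.6, -5.4, -2.8]
opening: 0.0001
```

{"fn": "carry_out", "kwargs": {
  "linear": [
    [-0.3,0,0],
    [-0.8,0,0],
    [-1.5,0,0],
    [-2.5,0,0],
    [-3,0,0],
    [-3,0,-3],
    [-3,0,-6],
    [-3,0,-9],
    [-3,0,-12],
    [-3,0,-15],
    [-3,0,-16]
  ],
  "twist": [0,0,0,0,0,0,0,0,0,0,0]
}}

```text
clock: 15.78
tool_pos: [0.5355, -0.1978, 0.3906]
orientation: [179.9, 0.5, 134.4]
force: [0.9, -0.3, 1.2]
opening: 0.0008
```

{"fn": "carry_out", "kwargs": {
  "linear": [
    [-3,3,0],
    [-7,6,0],
    [-11,10,0],
    [-15,14,0],
    [-18,17,0],
    [-20,20,0],
    [-20,20,0]
  ],
  "twist": [0,0,0,0,0,0,0]
}}

```text
clock: 16.37
tool_pos: [0.8207, -0.2013, 0.3913]
orientation: [179.9, 0.4, 134.4]
force: [0.4, -0.7, 0.1]
opening: 0.0005
```

Run:
```python
from plant import ctrl
from mv import *
o=ctrl.get_obs();print(o['clock'],o['tool_pos'],o['orientation'],o['force'])
for n in ('side','scene'):
    im=ctrl.snapshot(n)
    cv2.imwrite(f'pics/{n}13.png',im)
    cv2.imwrite(f'pics/{n}13z.png',cv2.resize(im[150:380,100:370],None,fx=2.5,fy=2.5,interpolation=2))
```

```text
16.3667 [ 0.82071175 -0.20132275  0.39125298] [179.8996429    0.4365586  134.35348173] [ 0.41211939 -0.66884386  0.13152938]
```

View pics/side13z.png

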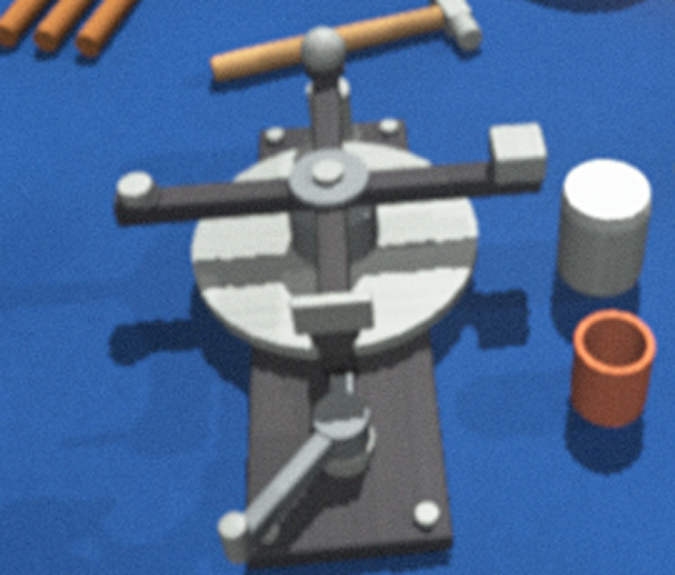

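View pics/scene13z.png

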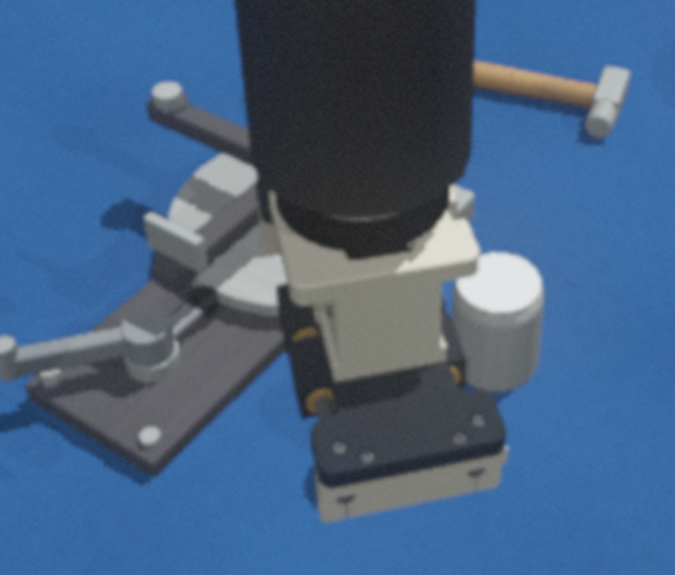

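Run:
```python
from plant import ctrl
from ang import *
for n,u,v in (('side',193.2,358.8),('scene',102,289)):
    p=plane(ctrl,n,u,v,.068)[:2];d=p-PV;print(n,p,np.hypot(*d),np.degrees(np.arctan2(d[1],d[0])))
for n,u,v in (('side',288.6,344),('scene',164.3,318.3)):
    p=plane(ctrl,n,u,v,.068)[:2];d=p-PV;print('start',n,p,np.hypot(*d),np.degrees(np.arctan2(d[1],d[0])))
ang(ctrl,[('side','ball',229.2,170),('side','block',(517-0)/2.5+100,139/2.5+150),('side','button',134/2.5+100,185/2.5+150)])
print(ctrl.get_obs()['qvel'].round(2))
```

```text
side [ 0.4889461  -0.16572568] 0.09983094387676426 -134.64620583253227
scene [ 0.49493275 -0.16902989] 0.0981955585949516 -130.80327300904878
start side [ 0.63022324 -0.16460571] 0.09972624261387736 -44.50536311500804
start scene [ 0.63265825 -0.16413813] 0.1011556693207299 -43.34960606263291
side ball [0.5761 0.2262] r 0.1414 ball bearing 87.3
side block [0.7079 0.0793] r 0.1387 ball bearing 87.6
side button [0.428  0.0918] r 0.1415 ball bearing 87.3
[-0.54 -4.69 -6.88 -0.76  1.37  0.28]
```

{"fn": "carry_out", "kwargs": {
  "linear": [
    [0,0,0],
    [0,0,0],
    [0,0,0],
    [0,0,0],
    [0,0,0],
    [0,0,0]
  ],
  "twist": [0,0,0,0,0,0]
}}

```text
clock: 16.97
tool_pos: [0.822, -0.2005, 0.3878]
orientation: [180.0, 0.3, 134.4]
force: [0.5, -0.3, 0.5]
opening: 0.0004
```

Run:
```python
from plant import ctrl
o=ctrl.get_obs();print(o['clock'],o['qvel'].round(2),o['force'])
print(ctrl.close_job())
```

```text
16.9667 [-0.02  0.32  0.13 -0.05  0.04  0.05] [ 0.4508095  -0.26368633  0.53788241]
the job is handed in; nothing more can be done
None
```

The ball stake is over the post and the brake lever is home. I handed the job in at about 17 s of the 72 s. The interface gives no verdict, so this rests on my own checks.

I turned the turret about 65° counter-clockwise by pushing the ball arm with the closed fingertips. I let it rest, then swept the brake lever round by its pin and backed the arm away.

- **Ball over post:** the last side view puts the ball 1–2 mm from the post's centre. The turret's bearing reads 87.3–87.6°, and the post's is 86.8°.
- **Lever home:** in the side view the lever swept about 90°. The wrist force rose to about 17 N as it stopped, against the 35 N limit, and the shoe was seen against the disc.
- **Disagreements:** the scene view gave a sweep of only about 87.5°, still above the 83° (1.45 rad) needed. After the turret push, the block as seen in the scene view gave 84°, while most other sightings gave 86–87°.
- **Hammer, tin and tube:** they looked undisturbed in the pictures, but I did not measure them again at the end.
- **Arm clear:** it was about 390 mm up and touching nothing at hand-in.

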